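# Press the push nut home on the condiment tray's spindle

### The arm

A 6-joint arm with a two-finger parallel gripper is mounted at the origin on a cart in front of the work surface, level with it; the furniture and walls round the work are solid. World frame = base frame: x ahead of the robot, y to its left, z up, the work surface at z = 0. Lengths are in m, angles in degrees, forces in N, time in s.
With the tool pointing down it reaches from about 0.25 to 0.725 m from the base axis. Payload 9.7 kg.
Tool frame: the origin (TCP) lies at the centre of the arm's flange, where the gripper is bolted on; the fingertips stand 173 mm ahead of it and the grasp point (between the pads) lies 155 mm ahead of it; z points along the fingers, y is the line along which they close (so a half turn about z gives the same grasp; the last joint's range is limited). The gripper opens to 85 mm and grips with 20 to 120 N. Pads are 22 mm wide; open, the fingers measure 114 mm over their backs; the gripper's body (76 mm by 85 mm) begins 54 mm behind the grasp point. The pads swing forward as they close: fully open they stand 13 mm farther back than shut.
Start: joints at [76.433, 4.979, 10.078, 95.1, 0, 90], TCP at [0.129, 0.535, 0.405] pointing down, gripper open.
Joint ranges: [-179.16, 179.16], [-48.56, 103.87], [-65.8, 70.77], [-126.05, 130.52], [-82.76, 87.17], [-180, 180]. Speed limits (degrees/s): [127.2, 127.2, 147.25, 180, 180, 180].

### API

Orientations are given as [roll, pitch, yaw] about the fixed x, y, z axes, in that order (R = Rz(yaw) Ry(pitch) Rx(roll)).
In Python, from workcell import monitor, camera, get_calibration, bot gives the robot as it stands.
- The arm moves only by the tool carry_out, never from a script. Its argument "targets" is text: rows parted by semicolons, each of 7 numbers parted by spaces: the shift along the tool's x, y, z in units of 0.04 m (1.0 is 0.04 m), then the turn, a rotation vector about the tool's x, y, z in units of 0.1 rad (1.0 is 0.1 rad), then the opening, from -1 (shut) to 1 (fully open), so that 0 is half open. A call has exactly 8 rows; each row shifts and turns the commanded pose from where the row before left it, along the tool's axes as they then stand; what a row does not reach is not made up. A row lasts 1/12 s, in which the tool goes at most 41.7 mm and 7.16 degrees, less where a joint would pass 70% of its speed; a pose out of reach is approached as far as the arm can. A call with a number of a shift or a turn outside -1 to 1 is refused whole. A call with a gripper value outside its range is refused whole. The fingers move at their own pace and stop on an object; "newtons" is the grip in N (left out, the last holds). Time passes only in rows, so rows that do not move let the fingers close, or fill a call up. It gives the time, the measured TCP pose, the force, the opening and the grip force at its end, in the units of the state.
- monitor.get_obs(): the state, without advancing time (a new reading comes with each control period).
- camera(name): name is "side" or "top"; returns the picture (384x512x3 uint8, red, green, blue); there is no depth.
- get_calibration(name): a dict with "fx", "fy", "cx", "cy" (pixels), "view" (4x4, takes a point from world to camera coordinates). Camera axes: x right, y down, z forward; pixel columns grow to the right and rows downward; lengths in m; the calibration is good to about 2 mm. A picture is of the moment at which its call begins. get_calibration takes no time and is no camera call.
- bot.job_done(): hands the job in; it is judged then, once.
The state is a dict: "time": time; "q": joint angles; "qd": joint speeds; "joint_efforts": joint torques, N m; "ee_pos": TCP position; "tcp_rot": TCP orientation; "wrist_force": force on the tool from outside, world axes, zero at the start; "torque": the same for the moment, N m; "opening": finger opening in m; "grasp_force": force on a finger pad.
Only numpy, scipy, OpenCV 4.12 (cv2) and the standard library are available. Lean on these libraries where they do the work, as an engineer would, in place of code of your own. Each camera call takes 0.05 s, during which the arm holds its last target. There are 200 camera calls.

### The job

The round wooden condiment tray needs its fastener back: take the push nut, the steel collar with four sprung teeth in its hole, set it over the plain upright spindle in the middle of the tray and, with the gripper on it (not by letting it drop), press it straight down until it sits fully home on the hub, level, gripped by its teeth. Then let go of it. Leave the similar plain ring without teeth where it lies.

Things in the scene. Friction and masses are not known exactly. Their poses are not given: they have to be found in the camera images.
- push_nut_mid (a point): Centre (half-way up) of the push nut: loose steel collar lying flat, z up, 48 mm across, 24 mm high, 66 g. In its 33 mm hole four sprung teeth lean in and up, their tips 14 mm above its underside and about 11 mm apart. Grip it across its outside, any direction. Set on the spindle it stops on its teeth some 18 mm above the hub; press it on down against 4 to 15 N; the teeth then hold it.
- hub_top (a point): Middle of the hub's flat top (34 mm across, 60 mm above the worktop, 32 mm above the tray's floor), z up. The plain 16 mm spindle rises 44 mm from here, its last 15 mm tapering to 5 mm. Nut home: underside on the hub, its centre 12 mm above this point, 20 mm of spindle above the nut. The wooden tray, 214 mm across, rim 38 mm high, holds two small creamer pots and does not move or turn.
- plain_ring_mid (a point): Centre (half-way up) of a loose plain steel ring, also 48 mm across and 24 mm high, lying flat, with a smooth 33 mm hole and no teeth. Leave it where it lies.
There are look-alikes about, which are no part of the job. Leave any orange or purple look-alike of the part that bears push_nut_mid alone.

How it is judged:
By the outcome, as a careful person would: the job done as asked, in the order asked, and still so for the second after the job is handed in, with the robot touching nothing.
It also fails if it takes over 42 s, if anything falls off the work surface, if the arm or the gripper's body presses on something with over 40 N, if the wrist force passes 120 N, or if a joint passes its speed limit or range.

## Working session

There is one attempt and no reset: what is moved stays moved. The work goes in short steps, Python scripts to look and compute and a tool call to move; the robot and the scene stay as the last step left them, time stands still between calls to the robot, and variables do not carry over. Pictures are saved under pics/ and viewed, at most 10 in all, crops included, and the job is handed in when it is done.

Besides the shell and the picture viewer there is one more tool, called after ">>>" as a command line: name --argument value ..., lists and objects as JSON in quotes. carry_out: Moves the arm, as the interface text tells. Shifts and turns lie within -1 to 1; 1 stands for 0.04 m of shift or 0.1 rad of turn. Its arguments: {"type":"object","properties":{"targets":{"type":"string"},"newtons":{"type":"number"}},"required":["targets"]}

```bash
mkdir -p pics
python3 - <<'E'
from workcell import monitor, camera, get_calibration
import cv2,numpy as np
for n in("side","top"):
    im=camera(n); np.save(n+'.npy',im); cv2.imwrite(f"pics/{n}0.png",im[:,:,::-1])
    c=get_calibration(n); print(n,c['fx'],c['fy'],c['cx'],c['cy'],np.round(c['view'],4).tolist())
o=monitor.get_obs(); print(o)
E
```

```text
side 374.7459075672482 374.7459075672482 254.33966286394616 192.27705001373204 [[0.8749, -0.4841, -0.0119, -0.3271], [-0.3374, -0.5918, -0.732, 0.2564], [0.3473, 0.6445, -0.6812, 0.6863], [0.0, 0.0, 0.0, 1.0]]
top 399.3772648459354 399.3772648459354 254.1895834932334 188.93342279138912 [[-0.0364, -0.9993, 0.0036, 0.1291], [-0.9757, 0.0347, -0.2165, 0.4632], [0.2162, -0.0114, -0.9763, 1.0085], [0.0, 0.0, 0.0, 1.0]]
{'time': 0.1, 'q': array([ 7.64321221e+01,  5.00837993e+00,  1.00404594e+01,  9.50976660e+01,
       -1.55063138e-03,  9.00016449e+01]), 'qd': array([-0.01705767, -0.13873975,  0.00576906, -0.08428797, -0.0345772 ,
        0.01085963]), 'joint_efforts': array([-1.46339953e-04, -5.21561694e+01,  4.65651369e+01,  1.58588175e-02,
       -2.42874052e-06,  5.68345669e-06]), 'ee_pos': array([0.12903521, 0.53466617, 0.40406282]), 'tcp_rot': array([-1.79934414e+02,  1.55251328e-03,  1.66430479e+02]), 'wrist_force': array([ 0.98096549,  0.27870163, -0.73042791]), 'torque': array([0.02407841, 0.00713776, 0.02859451]), 'grasp_force': 0.0, 'opening': 0.08570602601318654}
```

View pics/side0.png

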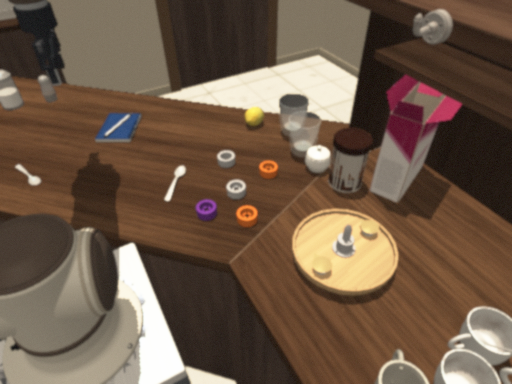

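View pics/top0.png

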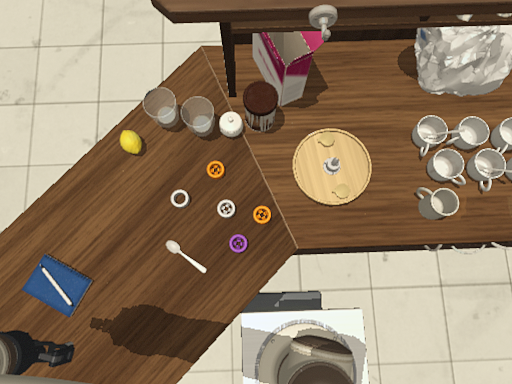

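The side view shows the toothed nut at about (236,188), the plain ring at (226,158), and the tray's spindle at (345,240). In the top view they are the nut (226,208), ring (180,198) and spindle (333,165). Two orange look-alikes and one purple lie near the nut.

```bash
cat > h.py <<'E'
import numpy as np,cv2
from workcell import get_calibration
def ray(n,u,v):
    c=get_calibration(n);V=np.array(c['view']);R=V[:3,:3]
    return -R.T@V[:3,3], R.T@np.array([(u-c['cx'])/c['fx'],(v-c['cy'])/c['fy'],1])
def onz(n,u,v,z):
    o,d=ray(n,u,v);return o+d*(z-o[2])/d[2]
def tri(a,b):
    (o1,d1),(o2,d2)=ray('side',*a),ray('top',*b)
    s=np.linalg.lstsq(np.c_[d1,-d2],o2-o1,rcond=None)[0]
    p,q=o1+s[0]*d1,o2+s[1]*d2
    return (p+q)/2,np.linalg.norm(p-q)
def proj(n,p):
    c=get_calibration(n);q=(np.array(c['view'])@np.r_[p,1])[:3]
    return c['fx']*q[0]/q[2]+c['cx'],c['fy']*q[1]/q[2]+c['cy']
def blob(im,u,v,r,smax=60,vmin=110):
    h=cv2.cvtColor(im,cv2.COLOR_RGB2HSV);m=((h[...,1]<smax)&(h[...,2]>vmin)).astype(np.uint8)
    w=np.zeros_like(m);w[v-r:v+r,u-r:u+r]=m[v-r:v+r,u-r:u+r]
    cs=cv2.findContours(w,cv2.RETR_EXTERNAL,cv2.CHAIN_APPROX_NONE)[0]
    k=max(cs,key=cv2.contourArea);return cv2.boundingRect(k),cv2.minEnclosingCircle(k)
E
python3 - <<'E'
from h import *
S,T=np.load('side.npy'),np.load('top.npy')
for nm,s,t in(('nut',(236,188),(226,208)),('ring',(226,158),(180,198))):
    a,b=blob(S,*s,16),blob(T,*t,14);print(nm,a,b)
    ca=(a[0][0]+(a[0][2]-1)/2,a[0][1]+(a[0][3]-1)/2)
    print(onz('side',*ca,.012),onz('top',*b[1][0],.018),tri(ca,b[1][0]))
print('hub',blob(S,345,240,22),blob(T,333,165,14))
# tray outline in top
for n,I,(u,v) in(('top',T,(332,167)),('side',S,(345,250))):
    h=cv2.cvtColor(I,cv2.COLOR_RGB2HSV);m=((h[...,2]>150)&(h[...,0]<30)&(h[...,1]>60)).astype(np.uint8)
    w=np.zeros_like(m);w[v-60:v+60,u-65:u+65]=m[v-60:v+60,u-65:u+65]
    k=max(cv2.findContours(w,0,cv2.CHAIN_APPROX_NONE)[0],key=cv2.contourArea);e=cv2.fitEllipse(cv2.convexHull(k));print(n,e,onz(n,*e[0],.038))
A=cv2.resize(S[205:280,300:400],None,fx=4,fy=4,interpolation=2);B=cv2.resize(T[130:205,283:383],None,fx=4,fy=4,interpolation=2)
C=cv2.resize(S[140:215,196:296],None,fx=4,fy=4,interpolation=2);D=cv2.resize(T[170:245,170:270],None,fx=4,fy=4,interpolation=2)
cv2.imwrite('pics/c1.png',np.vstack([np.hstack([A,B]),np.hstack([C,D])])[...,::-1])
E
```

```text
nut ((226, 179, 20, 19), ((235.66184997558594, 187.5751495361328), 9.999237060546875)) ((217, 199, 18, 19), ((225.6290283203125, 208.01612854003906), 9.130473136901855))
[0.426472   0.19365752 0.012     ] [0.42469425 0.19106651 0.018     ] (array([0.42535936, 0.19128523, 0.01436458]), np.float64(6.326383467540271e-05))
ring ((217, 150, 18, 16), ((225.78688049316406, 156.47540283203125), 8.918270111083984)) ((171, 189, 18, 18), ((179.17442321777344, 197.94186401367188), 9.12641716003418))
[0.45934866 0.32029164 0.012     ] [0.45697678 0.31670485 0.018     ] (array([0.45787557, 0.31728468, 0.0145164 ]), np.float64(0.00037929572614437833))
hub ((333, 226, 22, 31), ((345.1341552734375, 240.9146270751953), 15.407593727111816)) ((323, 157, 18, 18), ((331.5175476074219, 165.57017517089844), 8.797822952270508))
top ((331.5508117675781, 165.96762084960938), (75.68246459960938, 80.00401306152344), 114.19896697998047) [ 0.5268229  -0.10049149  0.038     ]
side ((344.7610778808594, 249.52427673339844), (81.05329132080078, 108.95124053955078), 106.06050872802734) [ 0.52492761 -0.11189238  0.038     ]
```

View pics/c1.png

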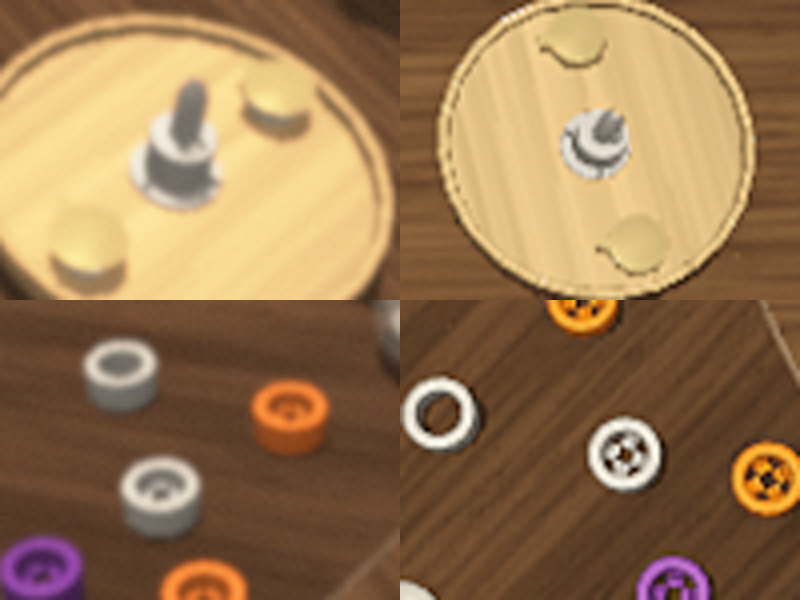

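The crop confirms that the toothed nut is the one at top (226,208) and the plain ring is at (180,198). The spindle tip is at about side (348.5,226.5) and top (336,159.5), and the hub disc is at about side (345.5,239).

Run:
```python
from h import *
print('nut top',onz('top',225.8,208.2,.024),onz('side',235.6,184.8,.024))
t=tri((348.3,227),(336,159.8));print('tip',t, onz('side',348.3,227,.1),onz('top',336,159.8,.1))
for xy in((.525,-.105),(.523,-.104)):
  for z in(.06,.104): print(xy,z,*[np.round(proj(n,(*xy,z)),1) for n in('side','top')])
S,T=np.load('side.npy'),np.load('top.npy')
for n,I,(u,v) in(('side',S,(347,233)),('top',T,(333,163))):
    g=cv2.cvtColor(I,cv2.COLOR_RGB2HSV)
    print(n,'S\n',g[v-11:v+18,u-12:u+10,1] if n=='side' else g[v-10:v+14,u-12:u+12,1]);print('V\n',g[v-11:v+18,u-12:u+10,2] if n=='side' else g[v-10:v+14,u-12:u+12,2])
```

```text
nut top [0.42312961 0.19024217 0.024     ] [0.42661177 0.19215012 0.024     ]
tip (array([ 0.52884646, -0.10190922,  0.09468947]), np.float64(0.0033047560239795513)) [ 0.52685889 -0.10555408  0.1       ] [ 0.52574061 -0.09988294  0.1       ]
(0.525, -0.105) 0.06 [344.3 240.4] [334.9 164.3]
(0.525, -0.105) 0.104 [347.7 225.8] [338.3 159.6]
(0.523, -0.104) 0.06 [343.2 240.4] [334.6 165.1]
(0.523, -0.104) 0.104 [346.6 225.8] [338.  160.3]
side S
 [[105 105 101 101  99 101 104 105 103 103 103 103  99 103 105 106 107 108
  108 110 109 108]
 [103 102 101 101 103 103 104 104 104 102 104 103 103 103 106 107 108 107
  109 108 108 105]
 [ 99  99 102 103 104 105 103 105 104 104 104 100  96  95  99 106 109 107
  111 109 105 102]
 [100 102 101 102 104 102 102 103 102 104 100  91  75  70  81  93 106 109
  109 105 103  99]
 [103 100 105 106 103 102 101 101 103 103  96  71  48  42  48  72 100 109
  104 102 100  98]
 [104 106 105 103 102 102 101 105 104 100  77  51  38  32  37  57  94 106
  102  97  98  98]
 [104 102 104 102 103 104 105 107 106  91  61  37  31  30  36  51  84 105
  101  98  99  96]
 
[... 8906 characters left out ...]
41 237 204 216 226 205 161  94  97  95  91  91  95 110 123 161 203
  216 238 232 230 229 224]
 [228 237 241 218 190 223 226 217 196 170 142 106 112 117 128 163 206 211
  225 236 232 230 230 226]
 [227 235 243 239 214 208 211 225 230 217 209 166 150 206 203 204 213 232
  239 234 233 230 231 227]
 [227 231 241 244 236 225 210 195 222 222 223 177 159 222 200 204 232 245
  239 233 233 231 231 228]
 [227 229 238 242 239 238 229 215 221 207 203 171 195 228 220 226 243 242
  239 234 233 232 231 230]
 [230 230 237 242 240 237 235 235 230 221 219 214 227 234 240 243 240 241
  240 234 233 233 231 231]
 [230 233 235 240 241 236 235 233 232 232 232 231 232 230 234 242 238 240
  240 237 234 233 231 232]]
```

>>> carry_out --targets "0 0 0 0 0 -1 1; 0 0 0 0 0 -1 1; 0 0 0 0 0 -1 1; 0 0 0 0 0 -1 1; 0 0 0 0 0 -1 1; 0 0 0 0 0 -1 1; 0 0 0 0 0 -1 1; 0 0 0 0 0 -1 1" --newtons 40

```text
time: 0.77
ee_pos: [0.129, 0.5346, 0.4042]
tcp_rot: [-180.0, -0.0, -147.4]
wrist_force: [-0.7, -0.6, 0.5]
opening: 0.0853
grasp_force: 0.0
```

>>> carry_out --targets "0 0 0 0 0 -0.9 1; 0 0 0 0 0 -0.9 1; 0 0 0 0 0 -0.95 1; 0.12 -0.9 0.2 0 0 0 1; 0.12 -0.9 0.2 0 0 0 1; 0.12 -0.9 0.2 0 0 0 1; 0.12 -0.9 0.2 0 0 0 1; 0.12 -0.9 0.2 0 0 0 1"

```text
time: 1.43
ee_pos: [0.2474, 0.395, 0.364]
tcp_rot: [-180.0, -0.0, -131.9]
wrist_force: [0.9, 1.5, 0.3]
opening: 0.0852
grasp_force: 0.0
```

>>> carry_out --targets "0.1 -0.84 0.26 0 0 0 1; 0.1 -0.84 0.26 0 0 0 1; 0.1 -0.84 0.26 0 0 0 1; 0.1 -0.84 0.26 0 0 0 1; 0.1 -0.84 0.26 0 0 0 1; 0.1 -0.84 0.26 0 0 0 1; 0.1 -0.84 0.26 0 0 0 1; 0.1 -0.84 0.26 0 0 0 1"

```text
time: 2.1
ee_pos: [0.4259, 0.1913, 0.2808]
tcp_rot: [180.0, -0.0, -132.0]
wrist_force: [0.7, 1.3, -0.5]
opening: 0.0854
grasp_force: 0.0
```

Run:
```python
from workcell import camera,monitor
from h import *
o=monitor.get_obs();print(o['ee_pos'],o['tcp_rot'],o['q'])
S=camera('side');T=camera('top')
A=cv2.resize(S[120:240,180:310],None,fx=3,fy=3,interpolation=2);B=cv2.resize(T[150:270,160:290],None,fx=3,fy=3,interpolation=2)
cv2.imwrite('pics/c2.png',np.hstack([A,B])[...,::-1])
```

```text
[0.42591882 0.19125426 0.28081137] [ 1.79994700e+02 -8.00889784e-03 -1.31978933e+02] [ 2.41815658e+01 -7.05073913e+00 -1.54658361e+01  8.15943706e+01
  1.61036834e-03 -2.38395005e+01]
```

View pics/c2.png

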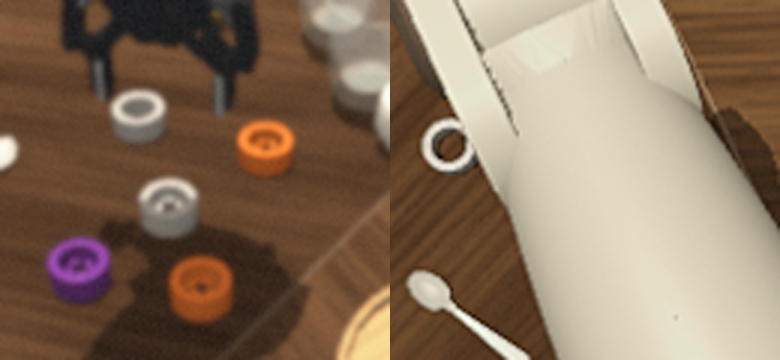

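The side view shows the fingertips at about crop (100,95) and (222,112), straddling the nut at (168,205) with clear neighbours. The top view is blocked by the arm.

Run:
```python
from h import *
for z in(.105,.118,.125): print(z,[np.round((np.array(proj('side',(.4259+s*.0427*-.743,.1913+s*.0427*.669,z)))-[180,120])*3,0) for s in(1,0,-1)])
```

```text
0.105 [array([110., 112.]), array([162., 119.]), array([214., 126.])]
0.118 [array([109.,  99.]), array([161., 105.]), array([214., 113.])]
0.125 [array([108.,  91.]), array([160.,  98.]), array([214., 105.])]
```

>>> carry_out --targets "0 0 0.45 0 0 0 1; 0 0 0.45 0 0 0 1; 0 0 0.45 0 0 0 1; 0 0 0.4 0 0 0 1; 0 0 0.3 0 0 0 1; 0 0 0.2 0 0 0 1; 0 0 0 0 0 0 1; 0 0 0 0 0 0 1"

```text
time: 2.87
ee_pos: [0.4252, 0.193, 0.1917]
tcp_rot: [180.0, -0.0, -132.0]
wrist_force: [-0.0, -0.1, -0.5]
opening: 0.0857
grasp_force: 0.0
```

Run:
```python
from workcell import camera
from h import *
S=camera('side')
cv2.imwrite('pics/c3.png',cv2.resize(S[120:240,180:310],None,fx=4,fy=4,interpolation=2)[...,::-1])
```

```text
(no output)
```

View pics/c3.png

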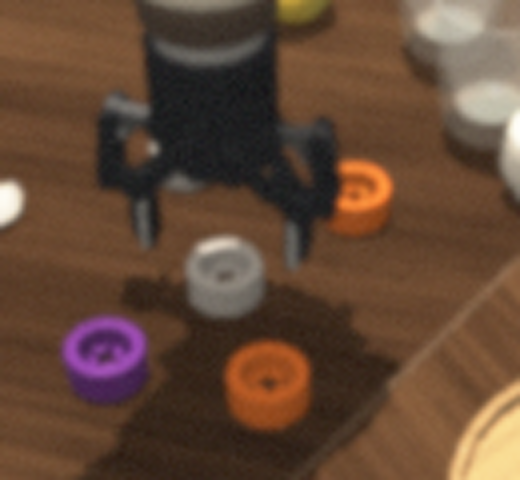

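The fingers straddle the nut: tips at crop (146,245) and (294,264), nut at (225,278). I'll lower and close.

>>> carry_out --targets "0 0 0.2 0 0 0 1; 0 0 0.23 0 0 0 1; 0 0 0 0 0 0 1; 0 0 0 0 0 0 -0.3; 0 0 0 0 0 0 -0.3; 0 0 0 0 0 0 -0.3; 0 0 0 0 0 0 -0.3; 0 0 0 0 0 0 -0.3" --newtons 60

```text
time: 3.58
ee_pos: [0.4255, 0.193, 0.1752]
tcp_rot: [-180.0, 0.1, -132.0]
wrist_force: [-0.8, -0.3, 6.1]
opening: 0.0465
grasp_force: 61.6
```

>>> carry_out --targets "0 0 0 0 0 0 -0.3; 0 0 0 0 0 0 -0.3; 0 0 0 0 0 0 -0.3; 0 0 0 0 0 0 -0.3; 0 0 0 0 0 0 -0.3; 0 0 0 0 0 0 -0.3; 0 0 0 0 0 0 -0.3; 0 0 0 0 0 0 -0.3"

```text
time: 4.25
ee_pos: [0.4254, 0.193, 0.1751]
tcp_rot: [-180.0, 0.1, -132.0]
wrist_force: [-2.8, -0.6, 6.0]
opening: 0.0466
grasp_force: 61.6
```

>>> carry_out --targets "0 0 -0.4 0 0 0 -0.3; 0 0 -0.7 0 0 0 -0.3; 0 0 -0.8 0 0 0 -0.3; 0 0 -0.8 0 0 0 -0.3; 0 0 -0.55 0 0 0 -0.3; 0.24 -0.42 0 0 0 0 -0.3; 0.48 -0.85 0 0 0 0 -0.3; 0.48 -0.85 0 0 0 0 -0.3"

```text
time: 4.92
ee_pos: [0.4563, 0.1001, 0.305]
tcp_rot: [-179.9, 0.1, -131.8]
wrist_force: [0.6, 0.3, -0.6]
opening: 0.0465
grasp_force: 61.7
```

>>> carry_out --targets "0.48 -0.85 0 0 0 0 -0.3; 0.48 -0.85 0 0 0 0 -0.3; 0.48 -0.85 0 0 0 0 -0.3; 0.48 -0.85 0 0 0 0 -0.3; 0.48 -0.85 0 0 0 0 -0.3; 0.24 -0.42 0 0 0 0 -0.3; 0 0 0 0 0 0.6 -0.3; 0 0 0 0 0 0.9 -0.3"

```text
time: 5.58
ee_pos: [0.5246, -0.1046, 0.3039]
tcp_rot: [180.0, -0.0, -140.8]
wrist_force: [-0.4, 0.2, -0.4]
opening: 0.0464
grasp_force: 61.7
```

>>> carry_out --targets "0 0 0 0 0 0.9 -0.3; 0 0 0 0 0 0.9 -0.3; 0 0 0 0 0 0.9 -0.3; 0 0 0 0 0 0.9 -0.3; 0 0 0 0 0 0.9 -0.3; 0 0 0 0 0 0 -0.3; 0 0 0 0 0 0 -0.3; 0 0 0 0 0 0 -0.3"

```text
time: 6.25
ee_pos: [0.5244, -0.103, 0.3043]
tcp_rot: [-180.0, 0.0, -166.2]
wrist_force: [0.6, 0.3, -0.5]
opening: 0.0463
grasp_force: 61.7
```

Run:
```python
from workcell import camera,monitor
from h import *
print(monitor.get_obs()['ee_pos'])
S=camera('side');T=camera('top');np.save('s1.npy',S)
A=cv2.resize(S[150:290,290:410],None,fx=4,fy=4,interpolation=2);B=cv2.resize(T[110:250,290:365],None,fx=4,fy=4,interpolation=2)
cv2.imwrite('pics/c4.png',np.hstack([A,B])[...,::-1])
```

```text
[ 0.5244195  -0.10297942  0.30431374]
```

View pics/c4.png

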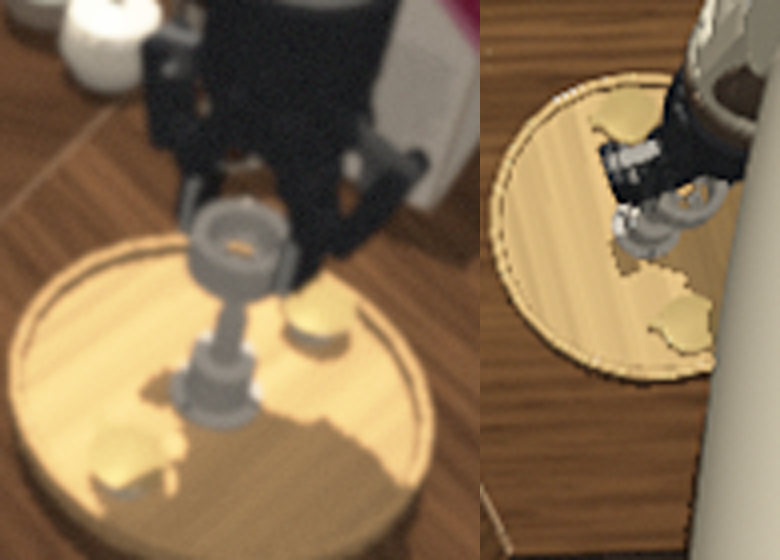

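The nut hangs above the spindle: side crop has its top rim centred at (240,234) with the tip below at about (232,300); in the top crop it is at (690,200). I'll compare each camera's own offset between nut and spindle.

Run:
```python
from h import *
print('hub side',onz('side',345.4,239.3,.06),'tip side',onz('side',347.8,225.3,.104))
print('nut side',onz('side',349.6,208.1,.1533),'expected px at TCP',proj('side',(.5244,-.103,.1533)))
# top: hub disc outline fit from first image
T=np.load('top.npy')
print('hub/tip top',onz('top',334.5,163.3,.06),onz('top',335.7,158.5,.104),'nut top',onz('top',342.2,159.6,.1533),proj('top',(.5244,-.103,.1533)))
cv2.imwrite('pics/c5.png',np.hstack([cv2.resize(I,(400,480),interpolation=cv2.INTER_CUBIC) for I in(np.load('s1.npy')[190:250,322:372],T[140:188,313:353])])[...,::-1])
```

```text
hub side [ 0.52875247 -0.1039505   0.06      ] tip side [ 0.52601335 -0.10409117  0.104     ]
nut side [ 0.52115989 -0.1031373   0.1533    ] expected px at TCP (np.float64(350.9214070870932), np.float64(207.4414832676046))
hub/tip top [ 0.52785134 -0.10420902  0.06      ] [ 0.52805765 -0.09848344  0.104     ] nut top [ 0.5101671  -0.10284698  0.1533    ] (np.float64(341.7718364472741), np.float64(153.9928667138638))
```

View pics/c5.png

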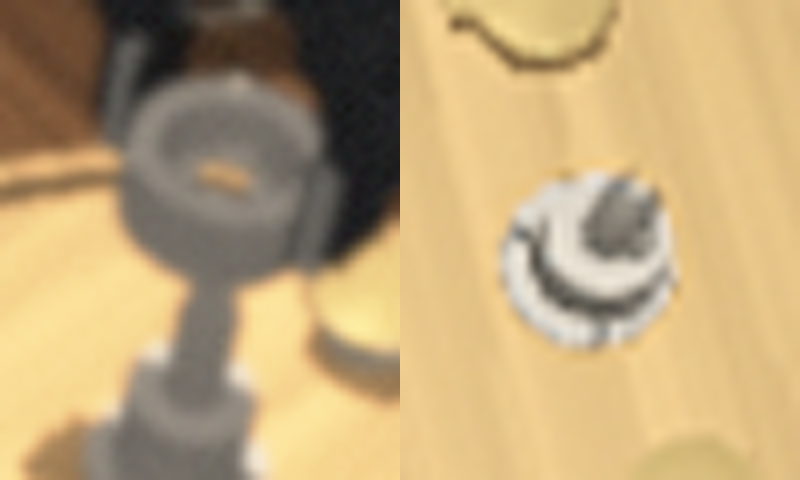

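The side crop shows the nut slightly left of the spindle axis, by about 2–2.5 px (4–5 mm). I'll correct, lower to just above the tip, and look again.

>>> carry_out --targets "-0.055 -0.03 0 0 0 0 -0.3; -0.055 -0.03 0 0 0 0 -0.3; 0 0 0.15 0 0 0 -0.3; 0 0 0.2 0 0 0 -0.3; 0 0 0.15 0 0 0 -0.3; 0 0 0 0 0 0 -0.3; 0 0 0 0 0 0 -0.3; 0 0 0 0 0 0 -0.3"

```text
time: 7.02
ee_pos: [0.5292, -0.1043, 0.2843]
tcp_rot: [180.0, -0.0, -166.3]
wrist_force: [0.6, 0.0, -0.4]
opening: 0.0464
grasp_force: 61.7
```

Run:
```python
from workcell import camera,monitor
from h import *
o=monitor.get_obs();print(o['ee_pos'],o['wrist_force'])
S=camera('side');T=camera('top');np.save('s2.npy',S)
cv2.imwrite('pics/c6.png',np.hstack([cv2.resize(I,(400,480),interpolation=cv2.INTER_CUBIC) for I in(S[195:255,322:372],T[140:188,320:360])])[...,::-1])
p=o['ee_pos']
print('axis px',[np.round((np.array(proj('side',(.5265,-.104,z)))-[322,195]+.5)*8) for z in(.06,.104,.133)])
```

```text
[ 0.52921967 -0.10425578  0.28427434] [ 0.55256465  0.04096112 -0.41218059]
axis px [array([184., 362.]), array([212., 245.]), array([231., 163.])]
```

View pics/c6.png

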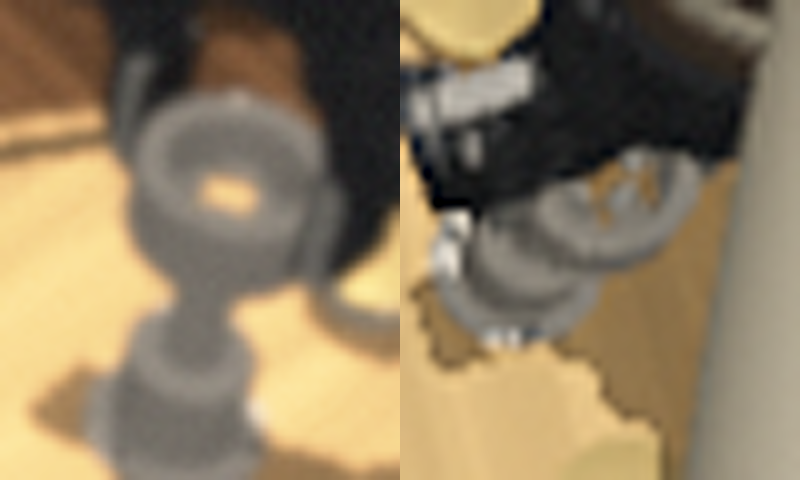

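The side crop shows nut and spindle axes agreeing to within about 1–2 mm, and the top view agrees to within about 3 mm the other way. I'll shift 1 mm in y and lower, using lateral force as the check; the teeth should first bite at TCP z of about 0.255.

>>> carry_out --targets "0 0.025 0 0 0 0 -0.3; 0 0 0.1 0 0 0 -0.3; 0 0 0.1 0 0 0 -0.3; 0 0 0.1 0 0 0 -0.3; 0 0 0.1 0 0 0 -0.3; 0 0 0.08 0 0 0 -0.3; 0 0 0.08 0 0 0 -0.3; 0 0 0 0 0 0 -0.3"

```text
time: 7.78
ee_pos: [0.529, -0.1032, 0.2611]
tcp_rot: [180.0, -0.0, -166.3]
wrist_force: [1.8, 0.9, -1.2]
opening: 0.0466
grasp_force: 61.7
```

>>> carry_out --targets "0 0 0.04 0 0 0 -0.3; 0 0 0.04 0 0 0 -0.3; 0 0 0.04 0 0 0 -0.3; 0 0 0.04 0 0 0 -0.3; 0 0 0.04 0 0 0 -0.3; 0 0 0 0 0 0 -0.3; 0 0 0 0 0 0 -0.3; 0 0 0 0 0 0 -0.3"

```text
time: 8.45
ee_pos: [0.5291, -0.1033, 0.2537]
tcp_rot: [180.0, 0.0, -166.3]
wrist_force: [3.4, 2.0, -1.5]
opening: 0.0463
grasp_force: 61.7
```

Lateral force pushes the tool towards +x, +y, so I'll follow it by about 1 mm and continue.

>>> carry_out --targets "-0.03 0.018 0 0 0 0 -0.3; 0 0 0 0 0 0 -0.3; 0 0 0 0 0 0 -0.3; 0 0 0.04 0 0 0 -0.3; 0 0 0.04 0 0 0 -0.3; 0 0 0 0 0 0 -0.3; 0 0 0 0 0 0 -0.3; 0 0 0 0 0 0 -0.3"

```text
time: 9.12
ee_pos: [0.5298, -0.1023, 0.2504]
tcp_rot: [180.0, -0.0, -166.4]
wrist_force: [0.0, 0.7, -1.9]
opening: 0.0467
grasp_force: 61.8
```

Run:
```python
from workcell import camera,monitor
from h import *
o=monitor.get_obs();print(o['ee_pos'],o['wrist_force'])
S=camera('side');T=camera('top')
cv2.imwrite('pics/c7.png',np.hstack([cv2.resize(I,(400,480),interpolation=cv2.INTER_CUBIC) for I in(S[200:260,322:372],T[140:188,320:360])])[...,::-1])
```

```text
[ 0.52984178 -0.10234641  0.25037345] [ 0.00553149  0.67971582 -1.93090676]
```

View pics/c7.png

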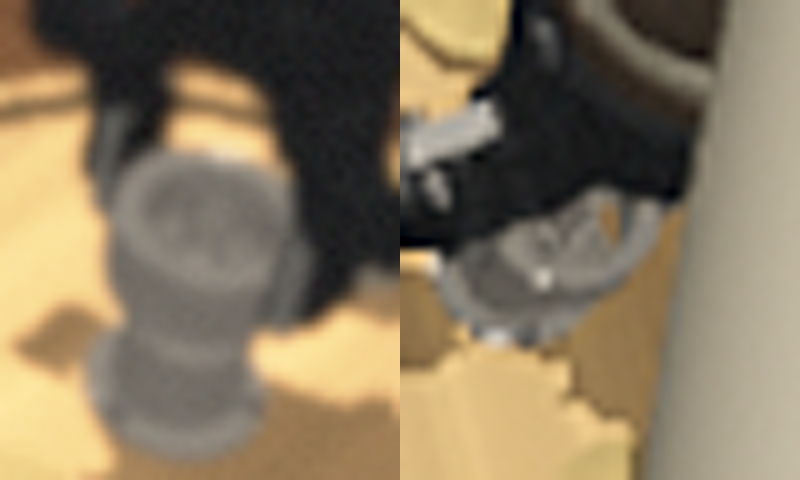

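The nut sits centred over the hub with the spindle inside it, and the lateral force is gone. I'll grip harder and press.

>>> carry_out --targets "0 0 0 0 0 0 -0.4; 0 0 0 0 0 0 -0.4; 0 0 0.04 0 0 0 -0.4; 0 0 0.04 0 0 0 -0.4; 0 0 0.04 0 0 0 -0.4; 0 0 0.04 0 0 0 -0.4; 0 0 0.04 0 0 0 -0.4; 0 0 0 0 0 0 -0.4" --newtons 100

```text
time: 9.88
ee_pos: [0.5304, -0.1023, 0.2425]
tcp_rot: [-180.0, 0.1, -166.3]
wrist_force: [5.9, 0.3, -1.1]
opening: 0.0455
grasp_force: 102.1
```

>>> carry_out --targets "0 0 0.04 0 0 0 -0.4; 0 0 0.04 0 0 0 -0.4; 0 0 0.04 0 0 0 -0.4; 0 0 0.02 0 0 0 -0.4; 0 0 0 0 0 0 -0.4; 0 0 0 0 0 0 -0.4; 0 0 0 0 0 0 -0.4; 0 0 0 0 0 0 -0.4"

```text
time: 10.55
ee_pos: [0.5301, -0.1023, 0.2367]
tcp_rot: [180.0, -0.0, -166.4]
wrist_force: [5.7, 1.1, 0.5]
opening: 0.045
grasp_force: 102.3
```

>>> carry_out --targets "-0.02 0 0 0 0 0 -0.4; 0 0 0 0 0 0 -0.4; 0 0 0.02 0 0 0 -0.4; 0 0 0.02 0 0 0 -0.4; 0 0 0 0 0 0 -0.4; 0 0 0 0 0 0 -0.4; 0 0 0 0 0 0 -0.4; 0 0 0 0 0 0 -0.4"

```text
time: 11.22
ee_pos: [0.5307, -0.1021, 0.2354]
tcp_rot: [180.0, -0.0, -166.4]
wrist_force: [2.8, 1.1, 1.4]
opening: 0.0453
grasp_force: 102.4
```

Run:
```python
from workcell import camera,monitor
from h import *
o=monitor.get_obs();print(o['ee_pos'],o['wrist_force'],o['torque'])
S=camera('side');T=camera('top')
cv2.imwrite('pics/c8.png',np.hstack([cv2.resize(I,(400,480),interpolation=cv2.INTER_CUBIC) for I in(S[200:260,322:372],T[140:188,320:360])])[...,::-1])
```

```text
[ 0.53072328 -0.10211299  0.23541603] [2.79185838 1.0689064  1.43861273] [ 0.24209884 -0.44517893  0.00880719]
```

View pics/c8.png

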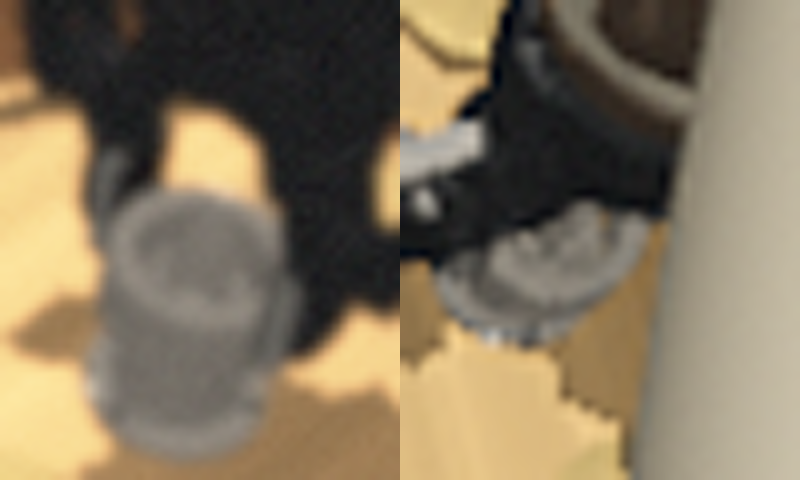

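The side crop puts the nut's top face at about (200,255), which matches z of about 0.084, so it is nearly home over the hub. I'll press on until the force shows hub contact.

>>> carry_out --targets "-0.01 0 0.01 0 0 0 -0.4; 0 0 0.02 0 0 0 -0.4; 0 0 0.02 0 0 0 -0.4; 0 0 0 0 0 0 -0.4; 0 0 0 0 0 0 -0.4; 0 0 0 0 0 0 -0.4; 0 0 0 0 0 0 -0.4; 0 0 0 0 0 0 -0.4"

```text
time: 11.98
ee_pos: [0.5308, -0.1021, 0.2352]
tcp_rot: [-180.0, 0.0, -166.4]
wrist_force: [-6.4, 2.2, 16.8]
opening: 0.0452
grasp_force: 103.9
```

>>> carry_out --targets "0 0 0.02 0 0 0 -0.4; 0 0 0.02 0 0 0 -0.4; 0 0 0 0 0 0 -0.4; 0 0 0 0 0 0 -0.4; 0 0 0 0 0 0 -0.4; 0 0 0 0 0 0 -0.4; 0 0 0 0 0 0 -0.4; 0 0 0 0 0 0 -0.4"

```text
time: 12.65
ee_pos: [0.5307, -0.1021, 0.2348]
tcp_rot: [-180.0, 0.1, -166.4]
wrist_force: [-10.5, 2.5, 26.7]
opening: 0.0454
grasp_force: 105.1
```

Firm stop at 0.2348 with the force rising, so the nut is on the hub. I'll unload, open and retreat.

>>> carry_out --targets "0 0 -0.03 0 0 0 -0.4; 0 0 -0.03 0 0 0 -0.4; 0 0 0 0 0 0 -0.4; 0 0 0 0 0 0 -0.4; 0 0 0 0 0 0 0.5; 0 0 0 0 0 0 1; 0 0 0 0 0 0 1; 0 0 0 0 0 0 1"

```text
time: 13.32
ee_pos: [0.531, -0.1021, 0.2339]
tcp_rot: [180.0, -0.1, -166.4]
wrist_force: [1.0, -0.9, 0.6]
opening: 0.0854
grasp_force: 0.0
```

>>> carry_out --targets "0 0 0 0 0 0 1; 0 0 0 0 0 0 1; 0 0 -0.3 0 0 0 1; 0 0 -0.7 0 0 0 1; 0 0 -0.8 0 0 0 1; 0 0 -0.8 0 0 0 1; 0 0 -0.6 0 0 0 1; 0 0 0 0 0 0 1"

```text
time: 13.98
ee_pos: [0.5314, -0.1021, 0.3689]
tcp_rot: [-179.8, 0.4, -166.3]
wrist_force: [0.5, -0.3, 0.6]
opening: 0.0858
grasp_force: 0.0
```

>>> carry_out --targets "0 0.4 0 0 0 0 1; 0 0.8 0 0 0 0 1; 0 0.8 0 0 0 0 1; 0 0.8 0 0 0 0 1; 0 0.8 0 0 0 0 1; 0 0.8 0 0 0 0 1; 0 0.8 0 0 0 0 1; 0 0.4 0 0 0 0 1"

```text
time: 14.65
ee_pos: [0.4773, 0.1181, 0.3629]
tcp_rot: [180.0, 0.0, -166.3]
wrist_force: [0.3, 0.7, 0.4]
opening: 0.0854
grasp_force: 0.0
```

Run:
```python
from workcell import camera,monitor
from h import *
S=camera('side');T=camera('top')
print('side blob',blob(S,347,236,20),'top blob',blob(T,334,162,16))
for z in(.06,.084,.104): print(z,*[np.round(proj(n,(.5285,-.103,z)),1) for n in('side','top')])
for I,(v0,v1,u0,u1) in((S,(218,256,330,364)),(T,(148,178,318,350))):
    g=cv2.cvtColor(I,cv2.COLOR_RGB2HSV)[v0:v1,u0:u1]
    print(v0,u0)
    for r in g[::1]: print(''.join('.' if s>60 else ('#' if v<110 else '+' if v<150 else 'o' if v<190 else 'O') for h,s,v in r))
```

```text
side blob ((332, 223, 28, 33), ((345.0, 239.171875), 16.927282333374023)) top blob ((323, 152, 22, 22), ((333.15142822265625, 162.95713806152344), 11.547843933105469))
0.06 [345. 239.] [334.  163.1]
0.084 [346.8 231.2] [335.9 160.5]
0.104 [348.4 224.5] [337.4 158.3]
218 330
..................................
..................................
..................................
..................................
..................................
..........OOOOOOOOOO..............
.........OOOOOOOOOOOOOO...........
........OOOOOOOOOooOOOOOO.........
.......OOOOOoooooooooOOOOOO.......
......OOOOOo++++oo++ooOOOOO.......
......OOOOo++++++++++++oOOOO......
......OOOo++++++++++++++oOOOO.....
......OOOo+ooo+++++++++++OOOO.....
......OOOOooOo+++++++++++oOOO.....
......OOOOOOOo+++++++++++oOOOO....
......OOOOOOOo+++++++++++oOOOO....
.....ooOOOOOoo++++++++o+oOOOOO....
.....++oOOOOOooo++++oooooOOOO.....
.....++oOOOOOOOOOooooOOOOOOOO.....
.....++++oOOOOOOOOOOOOOOOOOO......
......++++oOOOOOOOOOOOOOOOOO......
......+++++ooOOOOOOOOOOOOOo.......
......+++++++oooOOOOOOOoo++.......
.....Oo++++++++++ooo
[... 802 characters left out ...]
.......
.........oOOo#+o++++#+oOOO......
.........oOO#+Oo++++++#oOO......
........oOOo#oO+++++++#+OOO.....
........+OOo++++++++++#+OOO.....
.......o+OOoo+#+++++++.+oOO.....
......o++OOOOo+#+++#++.+OOO.....
......+##oOOOoO+###+Oo++OOO.....
.....oO+#oOOooOO#+Oooo+oOO......
+....OOO#+oOOooo+oOo+ooOOo......
+....OOO##+OOOoooo+ooOOOO.......
o+...oOO###oOOOOOOoOOOOoo.......
o+....OO####+oOOOOOOOOo+........
ooo...OO+#####+oooooo+..........
oo+...OOo############...........
oo+....oOo++#######+............
ooo+....OOo+++##+++.............
ooo+......ooo+##++..............
oooo+......O..#.................
oooo+...........................
ooooo+..........................
ooooo+..........................
```

The nut's top face is centred at side (347.4,231.3) and top (335.7,160.6). Predicted for the home height of 84 mm was (346.8,231.2) and (335.9,160.5), so it is home, level and centred, and the spindle tip shows over the rim at about (348,225).

```bash
python3 -c "
from workcell import bot; print(bot.job_done())"
```

```text
the job is handed in; nothing more can be done
None
```

The push nut is pressed home and level on the hub and released, the plain ring was not touched, and the job is handed in at about 15 s; the judge's result was not reported back.

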